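# Load the vial shaker and close its guard

## Task

Lift the clear hinged guard of the bench shaker right up, stand the short slim black-capped vial upright in the shaker's rubber cup without dropping it, then lower the guard until it is fully closed. Leave the tall slim bottle and the wide jar standing where they are.

Things in the scene. Friction and masses are not known exactly. Their poses are not given: they have to be found in the camera images.
- guard (a joint): Hinge angle of the shaker's clear guard, rad: 0 closed, grows as it lifts, stop at 1.75. Starts closed or up to 0.3 ajar. A friction hinge: the guard stays at whatever angle it is left; moving it takes about 2 to 5 N at the handle. It must pass 1.4 to count as right up (at 1.5 to 1.7 a gripper has room over the cup).
- guard_handle (a point): Centre of the guard's handle: a level round steel bar 10 mm thick, 100 mm long along this point's y axis, held at both ends, clear all round its middle. Guard closed: 160 mm above the table, 35 mm in front of and above the guard's front top edge, 185 mm before the hinge line and 65 mm above it (radius 196 mm). At 1.6 rad: 70 mm beyond the hinge line, 183 mm above it.
- guard_hinge (a point): Middle of the guard's hinge line, fixed, 95 mm above the table; the line runs level along this point's y axis. The guard is a clear tray-like cover, grey-edged, 150 mm from hinge to front, 150 mm wide, 30 mm deep; closed, its top's underside is 76 mm above the shaker deck.
- cup (a point): Centre of the rubber cup's floor on the shaker's deck, 45 mm above the table. The cup is a ring 52 mm inside, 66 mm outside, 18 mm high. This point's x axis points level from the cup to the hinge line, 80 mm away; z up. The shaker is a white box 195 x 180 mm, 45 mm high, fixed, to the robot's left, placed and turned differently each time.
- vial_mid (a point): Centre (half-way up) of the short slim vial to be loaded: amber glass, black cap, 32 mm across, 55 mm tall, standing on the table, about 50 g. Its z axis is up. It stands among the tall bottle and wide jar, in any order.
- tall_mid (a point): Centre of the tall slim bottle, a bystander: amber, black cap, 32 mm across, 95 mm tall. Leave alone (within 30 mm of its place, upright).
- pot_mid (a point): Centre of the wide jar, a bystander: amber, black cap, 54 mm across, 55 mm tall. Leave alone (within 30 mm of its place, upright).
Mind the look-alikes: they are no part of the job. What is shaped like the part that bears vial_mid but green is not meant.

How it is judged (in metres and radians):
On the way, in this order (a step that is already met when the one before it is completed fails the run):
1. the guard is lifted right up (past 1.4 rad) while the vial is still out of the cup (value of joint guard above 1.4 rad and horizontal distance between vial_mid and cup above 0.03 m), for 0.2 s.
2. the vial stands upright on the cup's floor, let go, with the guard still up (horizontal distance between vial_mid and cup below 0.014 m and z of vial_mid in the frame of cup below 0.034 m and angle between vial_mid's own z axis and vertical below 0.17 rad and contact force between the fingers and vial below 0.1 N and value of joint guard above 1 rad), for 0.2 s.
At the end, for the whole second after the job is handed in: The guard is closed (within 0.08 rad) and the short vial stands at rest on the floor of the cup, within 14 mm of its centre and 10 degrees of upright (value of joint guard below 0.08 rad and horizontal distance between vial_mid and cup below 0.014 m and z of vial_mid in the frame of cup between 0.02 and 0.034 m and angle between vial_mid's own z axis and vertical below 0.17 rad and linear speed of vial below 0.02 m/s); the robot touches nothing.
It fails at once if the tall bottle is shifted by more than 30 mm or tipped (distance of tall_mid from where it was at the start of the episode above 0.03 m or angle between tall_mid's own z axis and vertical above 0.5 rad).
It fails at once if the wide jar is shifted by more than 30 mm or tipped (distance of pot_mid from where it was at the start of the episode above 0.03 m or angle between pot_mid's own z axis and vertical above 0.5 rad).
It fails at once if the vial is dropped (falls freely by more than about 20 mm) (contact force between vial and anything else below 0.01 N and linear speed of vial above 0.65 m/s).
It also fails if it takes over 67 s, if anything falls off the work surface, if the arm or the gripper's body presses on something with over 40 N, if the wrist force passes 120 N, or if a joint passes its speed limit or range.

## Robot

A 6-joint arm with a two-finger parallel gripper is mounted at the origin on the work surface. World frame = base frame: x ahead of the robot, y to its left, z up, the work surface at z = 0. Lengths are in mm, angles in rad, forces in N, time in s.
With the tool pointing down it reaches from about 250 to 800 mm from the base axis. Payload 3.9 kg.
Tool frame: the origin (TCP) lies at the very end of the fingers, on their centre line; the grasp point (between the pads) lies 19 mm behind it; z points along the fingers, y is the line along which they close (so a half turn about z gives the same grasp; the last joint's range is limited). The gripper opens to 85 mm and grips with 20 to 120 N. Pads are 22 mm wide; open, the fingers measure 114 mm over their backs; the gripper's body (76 mm by 85 mm) begins 54 mm behind the grasp point. The pads swing forward as they close: fully open they stand 13 mm farther back than shut.
Start: joints at [-1.21, 0.26, -0.138, 1.173, 0, 1.571], TCP at [185.332, -491.19, 231.304] pointing down, gripper open.
Joint ranges: [-2.78, 2.78], [-0.83, 1.72], [-1.28, 1.37], [-1.9, 2.12], [-1.57, 1.48], [-3.14, 3.14]. Speed limits (rad/s): [2.57, 2.57, 3.14, 3.14, 3.14, 3.14].

## Interface

Orientations are given as a unit quaternion [w, x, y, z].
In Python, from bench import manip gives the robot as it stands.
- The arm moves only by the tool carry_out, never from a script. Its argument "increments" is a list of rows, each a list of 2 entries, a list of its own where there are three numbers: the shift along the tool's x, y, z in cm, then the turn, a rotation vector about the tool's x, y, z in degrees. A call has 1 to 8 rows; each row is the pose to reach, as a shift and turn from the pose commanded when the call began, along the tool's axes at that moment; what a row does not reach only later rows make up. A row lasts 1/8 s, in which the tool goes at most 62.5 mm and 10.7 degrees, less where a joint would pass 70% of its speed; a pose out of reach is approached as far as the arm can. A call with a gripper value outside its range is refused whole. "fingers" is the finger opening in cm, from 0 to 8.54, set as the call begins (left out, the last holds). The fingers move at their own pace and stop on an object; "grip_force" is the grip in N (left out, the last holds). Time passes only in rows, so rows that repeat a pose let the fingers close. It gives the time, the measured TCP pose, the force, the opening and the grip force at its end, in the units of the state.
- manip.state(): the state, without advancing time (a new reading comes with each control period).
- manip.grab_frame(name): name is "side" or "top"; returns a dict with "img" (480x640x3 uint8, red, green, blue), "fx", "fy", "cx", "cy" (pixels), "dist" ([k1, k2, p1, p2, k3] as OpenCV has them; the pictures are not rectified), "extrinsics" (4x4, takes a point from camera to world coordinates). Camera axes: x right, y up, looking along -z (the intrinsics and any distortion apply to the point x, -y, -z); pixel columns grow to the right and rows downward; lengths in mm; the calibration is good to about 2 mm. A picture is of the moment at which its call begins. There is no depth.
- manip.job_done(): hands the job in; it is judged then, once.
The state is a dict: "clock": time; "joint_positions": joint angles; "qd": joint speeds; "joint_torque": joint torques, N m; "position": TCP position; "eef_rot": TCP orientation; "force": force on the tool from outside, world axes, zero at the start; "wrist_torque": the same for the moment, N m; "gripper_width": opening from 0.0 (shut) to 1.0 (fully open); "finger_force": force on a finger pad.
Only numpy, scipy, OpenCV 4.12 (cv2) and the standard library are available. Lean on these libraries where they do the work, as an engineer would, in place of code of your own. Each camera call takes 0.05 s, during which the arm holds its last target. There are 200 camera calls.

## Working session

There is one attempt and no reset: what is moved stays moved. The work goes in short steps, Python scripts to look and compute and a tool call to move; the robot and the scene stay as the last step left them, time stands still between calls to the robot, and variables do not carry over. Pictures are saved under pics/ and viewed, at most 10 in all, crops included, and the job is handed in when it is done.

Besides the shell and the picture viewer there is one more tool, called after "Emit:" by a JSON object that holds its "api" and its "payload", one argument or row to a line. carry_out: Moves the arm, as the interface text tells. Its arguments: {"type":"object","properties":{"increments":{"type":"array"},"fingers":{"type":"number"},"grip_force":{"type":"number"}},"required":["increments"]}

```bash
mkdir -p pics; cat > h.py <<'E'
import numpy as np, cv2
from bench import manip
def grab(n,save=None):
    f=manip.grab_frame(n)
    if save: cv2.imwrite('pics/'+save,cv2.cvtColor(f['img'],cv2.COLOR_RGB2BGR))
    return f
def K(f): return np.array([[f['fx'],0,f['cx']],[0,f['fy'],f['cy']],[0,0,1.]])
def ray(f,uv):
    p=cv2.undistortPoints(np.array([[uv]],float),K(f),np.array(f['dist'],float))[0,0]
    E=np.array(f['extrinsics']); d=E[:3,:3]@np.array([p[0],-p[1],-1]); return E[:3,3],d
def atz(f,uv,z):
    o,d=ray(f,uv); return o+d*(z-o[2])/d[2]
def proj(f,P):
    E=np.linalg.inv(np.array(f['extrinsics'])); c=(E[:3,:3]@np.atleast_2d(P).T).T+E[:3,3]
    c=c*[1,-1,-1]; return cv2.projectPoints(c,np.zeros(3),np.zeros(3),K(f),np.array(f['dist'],float))[0][:,0]
E
python3 - <<'E'
from h import *
for n in('side','top'):
    f=grab(n,n+'0.png'); print(n,f['fx'],f['dist'],np.round(f['extrinsics'],3).tolist())
s=manip.state();print({k:np.round(v,3).tolist() for k,v in s.items()})
E
```

```text
side 477.230379295229 [0.01145887 0.         0.         0.         0.        ] [[-0.907, 0.279, -0.315, 317.971], [-0.42, -0.635, 0.648, 428.057], [-0.02, 0.72, 0.694, 611.695], [0.0, 0.0, 0.0, 1.0]]
top 474.15060763344474 [-0.10874659  0.          0.          0.          0.        ] [[-0.01, 0.998, -0.069, 515.078], [-1.0, -0.008, 0.029, -36.674], [0.028, 0.07, 0.997, 813.204], [0.0, 0.0, 0.0, 1.0]]
{'clock': 0.1, 'joint_positions': [-1.21, 0.261, -0.139, 1.173, -0.0, 1.571], 'qd': [0.001, -0.001, 0.002, 0.002, 0.003, -0.002], 'joint_torque': [0.001, -40.651, 25.453, 0.01, 0.0, 0.0], 'position': [185.093, -490.629, 230.543], 'eef_rot': [-0.001, 0.984, 0.179, -0.0], 'force': [1.008, 0.034, 0.641], 'wrist_torque': [0.007, -0.057, -0.012], 'finger_force': 0.0, 'gripper_width': 0.997}
```

View pics/top0.png

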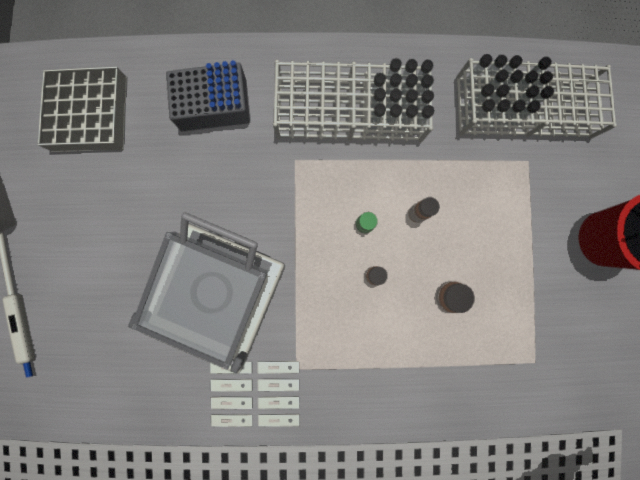

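View pics/side0.png

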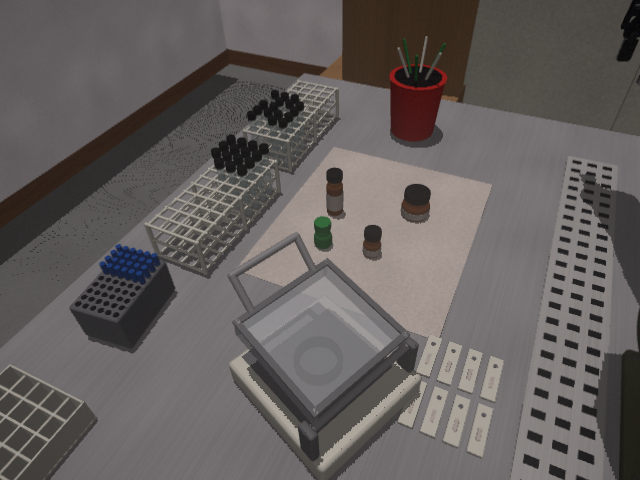

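The candidates are, in top-view pixels:
- short slim black-capped vial at (376,276), or (372,240) in the side view
- green look-alike at (368,221)
- tall bottle at (428,208)
- wide jar at (457,298)

The vial at (376,276) fits, because it is amber, slim, short and black-capped. I'll confirm it in one enlarged crop.

```bash
python3 - <<'E'
from h import *
t=cv2.imread('pics/top0.png'); s=cv2.imread('pics/side0.png')
a=cv2.resize(t[200:380,120:300],(400,400),interpolation=cv2.INTER_CUBIC)
b=cv2.resize(s[225:475,220:430],(400,476),interpolation=cv2.INTER_CUBIC)
c=cv2.resize(s[160:265,300:440],(264,198)); d=cv2.resize(t[190:320,340:490],(228,198))
o=np.zeros((600,800,3),np.uint8); o[:400,:400]=a; o[:476,400:]=b; o[402:600,:228]=d; o[477:600,400:664]=0
o[402:600,230:400]=c[:, 60:230]
cv2.imwrite('pics/crop.png',o)
from scipy.optimize import least_squares
ft,fs=manip.grab_frame('top'),manip.grab_frame('side')
def tri(u,v):
    A=[];B=[]
    for f,p in((ft,u),(fs,v)):
        o,d=ray(f,p); d/=np.linalg.norm(d); M=np.eye(3)-np.outer(d,d); A.append(M);B.append(M@o)
    x=np.linalg.lstsq(np.vstack(A),np.hstack(B),rcond=None)[0]
    return x.round(1),[ (np.array(p)-proj(f,x)[0]).round(1).tolist() for f,p in((ft,u),(fs,v))]
for n,u,v in(('cuptop',(211,292),(319,359)),('h1',(184,217),(232,276)),('h2',(254,246),(297,238)),('vialcap',(376,275),(372,231)),('tallcap',(429,207),(335,174)),('jarcap',(458,297),(417,190))): print(n,*tri(u,v))
print(atz(ft,(376,275),55),atz(fs,(372,231),55))
E
```

```text
cuptop [483.4 122.   56.5] [[-0.2, -0.4], [0.5, 0.0]]
h1 [589.2 132.2 184.5] [[0.0, 0.0], [-0.1, -0.0]]
h2 [549.9  38.8 180.9] [[0.0, 0.1], [-0.1, -0.0]]
vialcap [ 508.2 -141.1   55.5] [[-0.1, -0.1], [0.1, -0.0]]
tallcap [ 612.8 -221.    91. ] [[-0.1, -0.1], [0.1, 0.0]]
jarcap [ 470.6 -272.9   60.8] [[-0.2, -0.5], [0.4, -0.0]]
[ 508.45823458 -141.09460923   55.        ] [ 508.18675132 -141.73252433   55.        ]
```

View pics/crop.png

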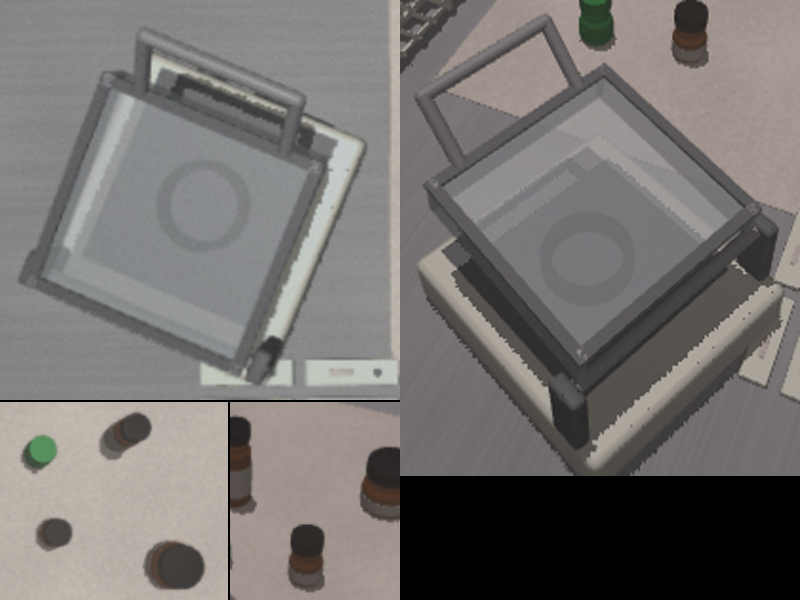

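The crop confirms it: the amber, slim, short, black-capped vial is at top (376,276), and the green one is separate. From the geometry the guard is about 0.13 rad ajar, and its hinge is on the robot's side.

```bash
cat >> h.py <<'E'
from scipy.spatial.transform import Rotation as R
def toolR(yawdeg):  # tool down, tool y axis at world yaw
    a=np.radians(yawdeg); y=np.array([np.cos(a),np.sin(a),0]); z=np.array([0,0,-1.]); return np.c_[np.cross(y,z),y,z]
def inc(P,yaw=-22.8):
    s=manip.state(); q=s['eef_rot']; R0=R.from_quat([q[1],q[2],q[3],q[0]]).as_matrix()
    d=R0.T@(np.array(P)-s['position'])/10; w=np.degrees(R.from_matrix(R0.T@toolR(yaw)).as_rotvec())
    return d.round(2).tolist(),w.round(1).tolist()
E
python3 - <<'E'
from h import *
print(inc([569.5,85.5,255]))
ft,fs=grab('top'),grab('side')
print(atz(ft,(211.35,292.2),63),atz(fs,(318.7,360.5),60),atz(fs,(318.7,360.5),63))
E
```

```text
([56.3, -40.35, -2.37], [-0.1, -0.0, -46.5])
[483.89309692 120.35863776  63.        ] [481.15249546 125.91030913  60.        ] [480.26514873 127.55331575  63.        ]
```

Emit:
{"api": "carry_out", "payload": {
  "increments": [
    [[7, -5, -2.4], [0, 0, -6]],
    [[14, -10, -2.4], [0, 0, -14]],
    [[21, -15, -2.4], [0, 0, -22]],
    [[28, -20, -2.4], [0, 0, -30]],
    [[35, -25, -2.4], [0, 0, -38]],
    [[42, -30, -2.4], [0, 0, -46.5]],
    [[49, -35, -2.4], [0, 0, -46.5]],
    [[56.3, -40.3, -2.4], [0, 0, -46.5]]
  ],
  "fingers": 4,
  "grip_force": 20
}}

```text
clock: 1.3
position: [462.9, -75.7, 255.3]
eef_rot: [0.0, 0.833, 0.553, 0.0]
force: [0.4, -1.2, 0.6]
gripper_width: 0.467
finger_force: 0.0
```

```bash
python3 - <<'E'
from h import *
s=manip.state();print(s['clock'],s['position'],s['joint_positions'],s['gripper_width']);print(inc([569.5,85.5,255]))
E
```

```text
1.3 [462.88454379 -75.70705015 255.27272445] [-1.61918124e-01  1.53564621e-01 -2.14107077e-01  1.20217405e+00
 -2.94831289e-04  1.80703172e+00] 0.466855416896478
([18.99, 3.58, 0.03], [0.1, 0.0, -0.0])
```

Emit:
{"api": "carry_out", "payload": {
  "increments": [
    [[6, 1.2, 0], [0, 0, 0]],
    [[12, 2.4, 0], [0, 0, 0]],
    [[19, 3.6, 0], [0, 0, 0]],
    [[19, 3.6, 0], [0, 0, 0]],
    [[19, 3.6, 3], [0, 0, 0]],
    [[19, 3.6, 3], [0, 0, 0]]
  ]
}}

```text
clock: 2.05
position: [566.5, 82.8, 222.9]
eef_rot: [-0.001, 0.833, 0.553, -0.003]
force: [-0.2, -0.6, 0.2]
gripper_width: 0.466
finger_force: 0.0
```

```bash
python3 - <<'E'
from h import *
print(inc([569.5,85.5,165]))
a=grab('top','t1.png')['img'][180:360,120:320]; b=grab('side','s1.png')['img'][160:420,180:420]
o=np.hstack([cv2.resize(a,(400,360)),cv2.resize(b,(400,433))[:360]]); cv2.imwrite('pics/c1.png',o[:,:,::-1])
E
```

```text
([0.39, 0.2, 5.79], [-0.3, 0.2, -0.0])
```

View pics/c1.png

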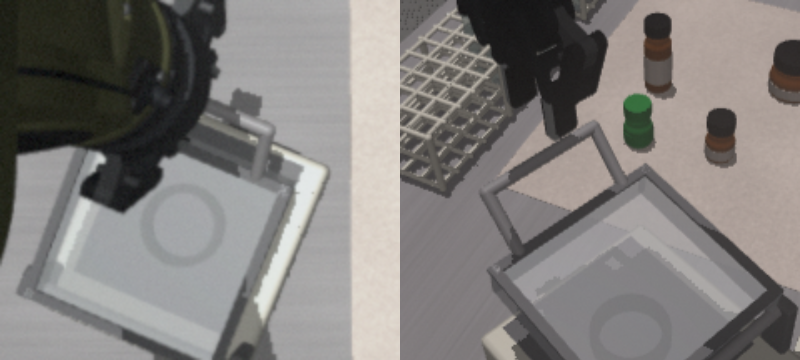

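The fingers straddle the handle bar: in the crop one finger is beyond it at (245,100) and the other is on the guard side at (120,190). I'll go down and close.

Emit:
{"api": "carry_out", "payload": {
  "increments": [
    [[0.4, 0.2, 2], [0, 0, 0]],
    [[0.4, 0.2, 4], [0, 0, 0]],
    [[0.4, 0.2, 5.8], [0, 0, 0]],
    [[0.4, 0.2, 5.8], [0, 0, 0]],
    [[0.4, 0.2, 5.8], [0, 0, 0]]
  ]
}}

```text
clock: 2.78
position: [573.0, 86.2, 168.6]
eef_rot: [0.0, 0.833, 0.553, 0.001]
force: [0.7, -0.2, 0.5]
gripper_width: 0.466
finger_force: 0.0
```

Emit:
{"api": "carry_out", "payload": {
  "increments": [
    [[0, 0, 0], [0, 0, 0]],
    [[0, 0, 0], [0, 0, 0]],
    [[0, 0, 0], [0, 0, 0]],
    [[0, 0, 0], [0, 0, 0]]
  ],
  "fingers": 0,
  "grip_force": 20
}}

```text
clock: 3.28
position: [572.6, 86.6, 167.3]
eef_rot: [0.0, 0.833, 0.553, 0.0]
force: [0.8, 0.5, -0.2]
gripper_width: 0.103
finger_force: 20.0
```

```bash
python3 - <<'E'
from h import *
s=manip.state();p=s['position'];print(p,s['gripper_width'],s['finger_force'])
x=np.array([-.922,.388]); 
# hinge from handle at current angle
hz=p[2]+19; th=np.arcsin(np.clip((hz-95)/196,-1,1)); H=p[:2]+x*196*np.cos(th); print('guard',th-.338,'hinge',H)
q=s['eef_rot'];R0=R.from_quat([q[1],q[2],q[3],q[0]]).as_matrix()
for g in np.arange(.1,1.65,.1):
    a=.338+g
    P=np.array([*(H-x*196*np.cos(a)),95+196*np.sin(a)-19]); print(round(g,2),(R0.T@(P-p)/10).round(2).tolist())
E
```

```text
[572.61787823  86.55139586 167.31641734] 0.10266471258170762 20.033288598060608
guard 0.14665157520048938 hinge [412.71715393 153.84150544]
0.1 [-0.0, 0.41, 0.82]
0.2 [0.0, -0.51, -0.91]
0.3 [0.0, -1.6, -2.54]
0.4 [0.0, -2.84, -4.06]
0.5 [0.0, -4.23, -5.44]
0.6 [0.0, -5.75, -6.68]
0.7 [0.0, -7.38, -7.76]
0.8 [0.0, -9.12, -8.67]
0.9 [0.0, -10.94, -9.4]
1.0 [0.0, -12.82, -9.95]
1.1 [0.0, -14.74, -10.31]
1.2 [0.0, -16.7, -10.47]
1.3 [0.0, -18.66, -10.44]
1.4 [0.0, -20.6, -10.21]
1.5 [0.0, -22.52, -9.79]
1.6 [0.0, -24.38, -9.18]
```

Emit:
{"api": "carry_out", "payload": {
  "increments": [
    [[0, -0.5, -0.9], [0, 0, 0]],
    [[0, -1.6, -2.5], [0, 0, 0]],
    [[0, -2.8, -4.1], [0, 0, 0]],
    [[0, -4.2, -5.4], [0, 0, 0]],
    [[0, -5.8, -6.7], [0, 0, 0]],
    [[0, -7.4, -7.8], [0, 0, 0]],
    [[0, -9.1, -8.7], [0, 0, 0]],
    [[0, -9.1, -8.7], [0, 0, 0]]
  ]
}}

```text
clock: 4.28
position: [489.8, 121.9, 258.3]
eef_rot: [0.002, 0.833, 0.553, 0.004]
force: [4.5, -2.4, 9.7]
gripper_width: 0.104
finger_force: 20.6
```

```bash
cat > arc.py <<'E'
from h import *
import sys
H=np.array([412.7,153.8]); x=np.array([-.922,.388])
s=manip.state();p=s['position'];print(p.round(1),s['gripper_width'],s['force'])
u=-(p[:2]-H)@x; hz=p[2]+19-95; print('guard',np.arctan2(hz,u)-.338,'rad',np.hypot(u,hz),'lat',(p[:2]-H)@[.388,.922])
q=s['eef_rot'];R0=R.from_quat([q[1],q[2],q[3],q[0]]).as_matrix()
for g in map(float,sys.argv[1:]):
    a=.338+g
    P=np.array([*(H-x*196*np.cos(a)),95+196*np.sin(a)-19]); print(round(g,2),(R0.T@(P-p)/10).round(2).tolist())
E
python3 arc.py .9 1 1.1 1.2 1.3 1.4 1.5 1.6
```

```text
[489.8 121.9 258.3] 0.10449657833337328 [ 4.4880466  -2.43029442  9.72323928]
guard 0.8037077556340606 rad 200.51446167592513 lat 0.5089417496523106
0.9 [-0.05, -1.93, -0.31]
1.0 [-0.05, -3.81, -0.87]
1.1 [-0.04, -5.73, -1.24]
1.2 [-0.04, -7.69, -1.42]
1.3 [-0.04, -9.65, -1.4]
1.4 [-0.04, -11.59, -1.19]
1.5 [-0.04, -13.51, -0.78]
1.6 [-0.04, -15.38, -0.18]
```

Emit:
{"api": "carry_out", "payload": {
  "increments": [
    [[0, -1.9, -0.3], [0, 0, 0]],
    [[0, -3.8, -0.8], [0, 0, 0]],
    [[0, -5.7, -1.1], [0, 0, 0]],
    [[0, -7.7, -1.3], [0, 0, 0]],
    [[0, -9.7, -1.3], [0, 0, 0]],
    [[0, -11.6, -1.1], [0, 0, 0]],
    [[0, -13.5, -0.7], [0, 0, 0]],
    [[0, -15.4, -0.1], [0, 0, 0]]
  ]
}}

```text
clock: 5.28
position: [345.6, 183.5, 259.7]
eef_rot: [-0.002, 0.833, 0.553, 0.004]
force: [-3.5, 3.5, 16.0]
gripper_width: 0.107
finger_force: 23.0
```

```bash
python3 arc.py 1.5 1.6 1.65
```

```text
[345.6 183.5 259.7] 0.10695144537512592 [-3.47748236  3.53980369 15.99304278]
guard 1.6127190336281068 rad 197.7837503171558 lat 1.3563067894373153
1.5 [-0.13, 2.16, -0.53]
1.6 [-0.14, 0.29, 0.07]
1.65 [-0.14, -0.61, 0.45]
```

Emit:
{"api": "carry_out", "payload": {
  "increments": [
    [[0, 0, 0], [0, 0, 0]],
    [[0, 0, 0], [0, 0, 0]],
    [[0, 0, 0], [0, 0, 0]],
    [[0, 0, -2], [0, 0, 0]],
    [[0, 0, -4], [0, 0, 0]],
    [[0, 0, -7], [0, 0, 0]],
    [[0, 0, -7], [0, 0, 0]]
  ],
  "fingers": 4
}}

```text
clock: 6.15
position: [347.7, 181.9, 326.5]
eef_rot: [0.0, 0.833, 0.553, 0.001]
force: [-0.6, 0.1, -1.2]
gripper_width: 0.468
finger_force: 0.0
```

```bash
python3 - <<'E'
from h import *
print(manip.state()['position'],inc([508.2,-141.2,329]),inc([508.2,-141.2,120]))
a=grab('top','t2.png')['img']; b=grab('side','s2.png')['img']
o=np.hstack([cv2.resize(a,(400,300)),cv2.resize(b,(400,300))]); 
o2=np.hstack([cv2.resize(a[220:400,100:340],(400,300)),cv2.resize(b[200:480,180:500],(400,300))])
cv2.imwrite('pics/c2.png',np.vstack([o,o2])[:,:,::-1])
E
```

```text
[347.74243633 181.87556632 326.47226436] ([-23.53, 27.34, -0.26], [0.1, -0.1, -0.1]) ([-23.58, 27.3, 20.64], [0.1, -0.1, -0.1])
```

View pics/c2.png

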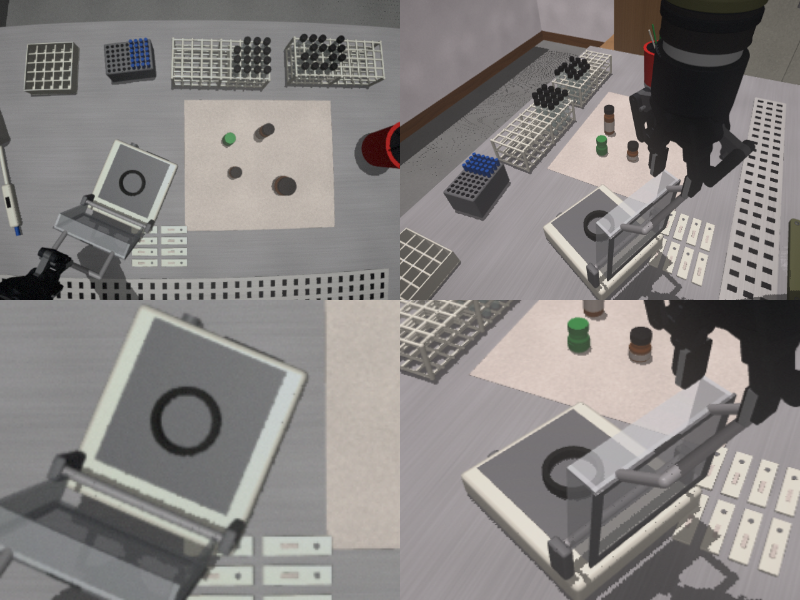

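The guard is standing right up, with the cup ring unobstructed at top-view crop (186,420), and the three bottles are undisturbed. Next I'll move above the vial.

Emit:
{"api": "carry_out", "payload": {
  "increments": [
    [[-4, 4.6, 0], [0, 0, 0]],
    [[-8, 9.2, 0], [0, 0, 0]],
    [[-12, 13.8, 0], [0, 0, 0]],
    [[-16, 18.4, 2], [0, 0, 0]],
    [[-20, 23, 7], [0, 0, 0]],
    [[-23.5, 27.3, 12], [0, 0, 0]],
    [[-23.5, 27.3, 17], [0, 0, 0]],
    [[-23.5, 27.3, 20.6], [0, 0, 0]]
  ],
  "fingers": 6
}}

```text
clock: 7.25
position: [505.4, -142.2, 115.1]
eef_rot: [-0.001, 0.834, 0.552, -0.001]
force: [-0.1, 0.2, -0.0]
gripper_width: 0.703
finger_force: 0.0
```

```bash
python3 - <<'E'
from h import *
from scipy.optimize import minimize
print(manip.state()['position'].round(1),inc([508.2,-141.2,26]))
def ringmask(f,c):
    m=np.zeros((480*4,640*4),np.uint8); t=np.linspace(0,2*np.pi,90)
    for z in (45,49,53,57,63):
        o=proj(f,np.c_[c[0]+33*np.cos(t),c[1]+33*np.sin(t),0*t+z]); m2=(o*4).astype(np.int32); cv2.fillConvexPoly(m,m2,1)
    return m
M={}
for n,file,seed,thr in(('top','pics/t2.png',(211,292),55),):
    f=grab(n); g=cv2.cvtColor(cv2.imread(file),cv2.COLOR_BGR2GRAY)
    roi=np.zeros_like(g); cv2.circle(roi,seed,30,1,-1); d=((g<thr)&(roi>0)).astype(np.uint8)
    nn,l,st,ce=cv2.connectedComponentsWithStats(d); k=1+np.argmax(st[1:,4]); print(st[k],ce[k])
    pts=np.argwhere(l==k)[:,::-1].astype(np.int32); h=cv2.convexHull(pts); hm=np.zeros_like(g); cv2.fillConvexPoly(hm,h,1)
    c=np.argwhere(hm)[:,::-1].mean(0); print('hull area',hm.sum())
    X=np.array([483.,122.])
    for _ in range(5):
        m=ringmask(f,X); mc=np.argwhere(m)[:,::-1].mean(0)/4-.4
        X+=(atz(f,c,55)-atz(f,mc,55))[:2]
    print(n,c,X,m.sum()/16)
E
```

```text
[ 505.4 -142.2  115.1] ([0.21, 0.25, 8.91], [-0.2, 0.0, -0.2])
[191 272  42  41 533] [210.13508443 292.12945591]
hull area 1364
top [211.18695015 292.21480938] [482.80834128 121.23799976] 1457.6875
```

Emit:
{"api": "carry_out", "payload": {
  "increments": [
    [[0.2, 0.2, 3], [0, 0, 0]],
    [[0.2, 0.2, 6], [0, 0, 0]],
    [[0.2, 0.2, 8.5], [0, 0, 0]],
    [[0.2, 0.2, 8.9], [0, 0, 0]],
    [[0.2, 0.2, 8.9], [0, 0, 0]]
  ]
}}

```text
clock: 7.92
position: [509.4, -139.8, 30.4]
eef_rot: [-0.0, 0.833, 0.553, -0.0]
force: [0.7, -0.3, 0.4]
gripper_width: 0.7
finger_force: 0.0
```

```bash
python3 - <<'E'
from h import *
print(manip.state()['position'].round(1),inc([508.2,-141.2,26]))
a=grab('top','t3.png')['img']; b=grab('side','s3.png')['img']
cv2.imwrite('pics/c3.png',np.hstack([cv2.resize(a[180:340,320:500],(400,356)),cv2.resize(b[150:310,280:460],(400,356))])[:,:,::-1])
E
```

```text
[ 509.4 -139.8   30.4] ([-0.17, -0.06, 0.44], [-0.0, 0.0, -0.0])
```

View pics/c3.png

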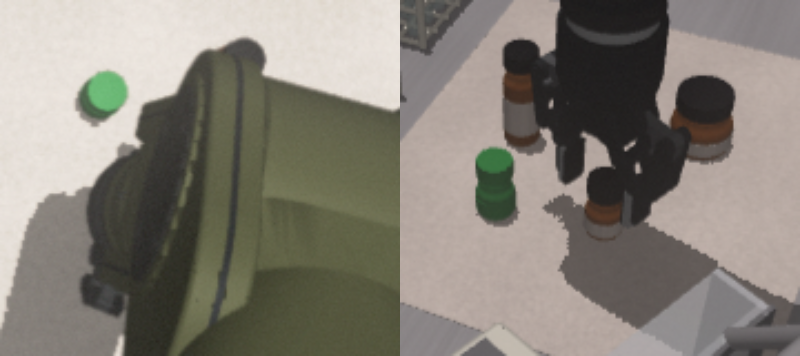

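In the side crop the vial (605,200) sits between the two fingers (570,160) and (635,200), and the neighbours are clear. I'll close the fingers.

Emit:
{"api": "carry_out", "payload": {
  "increments": [
    [[-0.1, 0, 0.4], [0, 0, 0]],
    [[-0.1, 0, 0.4], [0, 0, 0]],
    [[-0.1, 0, 0.4], [0, 0, 0]],
    [[-0.1, 0, 0.4], [0, 0, 0]],
    [[-0.1, 0, 0.4], [0, 0, 0]],
    [[-0.1, 0, 0.4], [0, 0, 0]]
  ],
  "fingers": 0,
  "grip_force": 25
}}

```text
clock: 8.78
position: [509.3, -140.9, 26.4]
eef_rot: [0.0, 0.833, 0.553, 0.0]
force: [0.3, -0.1, 4.7]
gripper_width: 0.347
finger_force: 24.9
```

Emit:
{"api": "carry_out", "payload": {
  "increments": [
    [[0, 0, -0.5], [0, 0, 0]],
    [[0, 0, -1.5], [0, 0, 0]],
    [[0, 0, -4], [0, 0, 0]],
    [[0, 0, -8], [0, 0, 0]],
    [[0, 0, -12], [0, 0, 0]],
    [[0, 0, -15], [0, 0, 0]],
    [[0, 0, -15], [0, 0, 0]]
  ]
}}

```text
clock: 9.65
position: [511.0, -141.3, 179.0]
eef_rot: [0.002, 0.833, 0.553, 0.002]
force: [-0.4, -0.6, -0.4]
gripper_width: 0.343
finger_force: 24.8
```

```bash
python3 - <<'E'
from h import *
s=manip.state();print(s['position'].round(1),s['gripper_width'],s['finger_force'],s['force']);print(inc([482.5,122,175]),inc([482.5,122,74]))
E
```

```text
[ 511.  -141.3  179. ] 0.34312517686331556 24.790854156017303 [-0.42421478 -0.61927083 -0.41395746]
([23.17, -12.85, 0.34], [0.3, -0.0, -0.0]) ([23.16, -12.91, 10.44], [0.3, -0.0, -0.0])
```

Emit:
{"api": "carry_out", "payload": {
  "increments": [
    [[2, -1.1, 0], [0, 0, 0]],
    [[5, -2.8, 0], [0, 0, 0]],
    [[9, -5, 0], [0, 0, 0]],
    [[13, -7.2, 0], [0, 0, 0]],
    [[17, -9.4, 0], [0, 0, 0]],
    [[20, -11.1, 0], [0, 0, 0]],
    [[22.3, -12.4, 0.2], [0, 0, 0]],
    [[23.2, -12.9, 0.3], [0, 0, 0]]
  ]
}}

```text
clock: 10.65
position: [479.0, 124.0, 171.9]
eef_rot: [-0.0, 0.833, 0.554, -0.001]
force: [0.1, -0.2, -0.5]
gripper_width: 0.344
finger_force: 24.8
```

```bash
python3 - <<'E'
from h import *
s=manip.state();print(s['position'].round(1),s['gripper_width'],s['finger_force'],s['force'])
a=grab('top','t4.png')['img']; b=grab('side','s4.png')['img']
cv2.imwrite('pics/c4.png',np.hstack([cv2.resize(a[160:480,60:380],(400,400)),cv2.resize(b[100:480,130:510],(400,400))])[:,:,::-1])
print(inc([482.5,122,85]))
E
```

```text
[479.  124.  171.9] 0.34375984687339645 24.818884134292603 [ 0.14780282 -0.19934247 -0.457541  ]
([0.01, 0.34, 8.72], [-0.1, 0.1, 0.1])
```

View pics/c4.png

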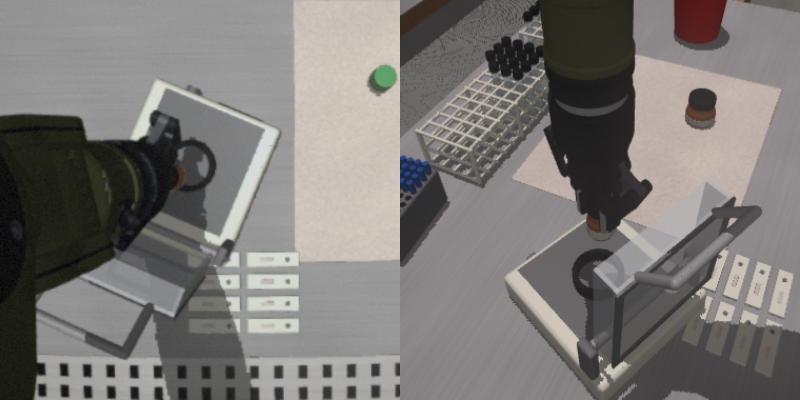

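The side crop shows the vial held upright at (600,228) above the cup at (597,272), with the guard clear of the gripper. I'll descend in stages.

Emit:
{"api": "carry_out", "payload": {
  "increments": [
    [[0, 0.3, 2.5], [0, 0, 0]],
    [[0, 0.3, 5], [0, 0, 0]],
    [[0, 0.3, 7], [0, 0, 0]],
    [[0, 0.3, 7], [0, 0, 0]],
    [[0, 0.3, 7], [0, 0, 0]]
  ]
}}

```text
clock: 11.38
position: [483.4, 121.3, 103.6]
eef_rot: [0.0, 0.833, 0.553, 0.0]
force: [-0.7, 0.5, 0.1]
gripper_width: 0.346
finger_force: 24.8
```

```bash
python3 - <<'E'
from h import *
s=manip.state();print(s['position'].round(1),s['gripper_width'],s['force'])
b=grab('side','s5.png'); a=grab('top','t5.png')
print(inc([482.5,122,72]), proj(b,[[482.5,122,63]]),proj(a,[[482.5,122,63]]))
o=np.hstack([cv2.resize(a['img'][250:330,170:250],(400,400),interpolation=cv2.INTER_CUBIC),cv2.resize(b['img'][310:400,275:365],(400,400),interpolation=cv2.INTER_CUBIC)]); cv2.imwrite('pics/c5.png',o[:,:,::-1])
E
```

```text
[483.4 121.3 103.6] 0.3460522358241872 [-0.67923413  0.48844471  0.13487503]
([-0.03, -0.14, 3.2], [0.1, -0.1, -0.1]) [[318.9845965  356.52399638]] [[210.31470872 293.09202804]]
```

View pics/c5.png

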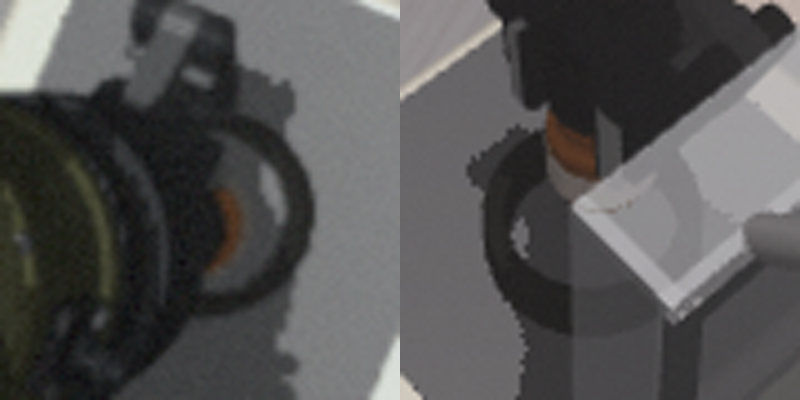

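Top crop: the vial's amber edge (240,230) lies inside the ring, whose right edge is at (315,215). Side crop: the vial axis at about x 600 matches the ring centre at about 594. I'll lower it.

Emit:
{"api": "carry_out", "payload": {
  "increments": [
    [[0, -0.1, 0.8], [0, 0, 0]],
    [[0, -0.1, 1.6], [0, 0, 0]],
    [[0, -0.1, 2.2], [0, 0, 0]],
    [[0, -0.1, 2.6], [0, 0, 0]],
    [[0, -0.1, 2.9], [0, 0, 0]],
    [[0, -0.1, 2.9], [0, 0, 0]],
    [[0, -0.1, 2.9], [0, 0, 0]]
  ]
}}

```text
clock: 12.35
position: [482.2, 122.3, 74.2]
eef_rot: [0.0, 0.833, 0.553, 0.0]
force: [0.1, 0.3, -0.2]
gripper_width: 0.341
finger_force: 24.8
```

```bash
python3 - <<'E'
from h import *
s=manip.state();print(s['position'].round(1),s['gripper_width'],s['force'],inc([482.5,122,72]))
E
```

```text
[482.2 122.3  74.2] 0.34128327471901404 [ 0.0730855   0.30714898 -0.18638849] ([-0.02, 0.04, 0.22], [0.0, -0.0, -0.0])
```

Emit:
{"api": "carry_out", "payload": {
  "increments": [
    [[0, 0, 0.1], [0, 0, 0]],
    [[0, 0, 0.2], [0, 0, 0]],
    [[0, 0, 0.2], [0, 0, 0]],
    [[0, 0, 0.2], [0, 0, 0]]
  ]
}}

```text
clock: 12.85
position: [482.0, 122.2, 72.1]
eef_rot: [0.0, 0.833, 0.553, 0.0]
force: [1.1, -0.0, 0.2]
gripper_width: 0.343
finger_force: 24.8
```

Emit:
{"api": "carry_out", "payload": {
  "increments": [
    [[0, 0, 0.1], [0, 0, 0]],
    [[0, 0, 0.1], [0, 0, 0]],
    [[0, 0, 0.1], [0, 0, 0]]
  ]
}}

```text
clock: 13.22
position: [482.2, 122.3, 71.4]
eef_rot: [0.0, 0.833, 0.553, 0.0]
force: [-1.7, 0.3, 4.4]
gripper_width: 0.342
finger_force: 25.1
```

The vial has touched the cup floor (4 N), so I'll let go.

Emit:
{"api": "carry_out", "payload": {
  "increments": [
    [[0, 0, 0], [0, 0, 0]],
    [[0, 0, 0], [0, 0, 0]],
    [[0, 0, 0], [0, 0, 0]],
    [[0, 0, 0], [0, 0, 0]],
    [[0, 0, 0], [0, 0, 0]]
  ],
  "fingers": 5.5
}}

```text
clock: 13.85
position: [482.0, 122.2, 71.0]
eef_rot: [-0.0, 0.833, 0.553, -0.0]
force: [0.4, 0.1, 0.5]
gripper_width: 0.641
finger_force: 0.0
```

Emit:
{"api": "carry_out", "payload": {
  "increments": [
    [[0, 0, -1], [0, 0, 0]],
    [[0, 0, -3], [0, 0, 0]],
    [[0, 0, -6], [0, 0, 0]],
    [[0, 0, -10], [0, 0, 0]],
    [[0, 0, -14], [0, 0, 0]],
    [[0, 0, -18], [0, 0, 0]],
    [[0, 0, -22], [0, 0, 0]],
    [[0, 0, -26.5], [0, 0, 0]]
  ]
}}

```text
clock: 14.85
position: [481.5, 122.1, 338.0]
eef_rot: [0.0, 0.833, 0.553, 0.0]
force: [0.4, 0.1, 0.0]
gripper_width: 0.64
finger_force: 0.0
```

```bash
python3 - <<'E'
from h import *
s=manip.state();print(s['clock'],s['position'].round(1),s['gripper_width'],s['force'])
print(inc([346,182,335]),inc([346,182,259]))
b=grab('side','s6.png'); a=grab('top','t6.png')
o=np.hstack([cv2.resize(a['img'][220:400,120:300],(400,400),interpolation=cv2.INTER_CUBIC),cv2.resize(b['img'][240:450,230:440],(400,400),interpolation=cv2.INTER_CUBIC)]); cv2.imwrite('pics/c6.png',o[:,:,::-1])
E
```

```text
14.85 [481.5 122.1 338. ] 0.6404351063627001 [0.39900057 0.05146448 0.0294052 ]
([0.26, -14.81, 0.29], [0.0, -0.0, -0.0]) ([0.26, -14.82, 7.89], [0.0, -0.0, -0.0])
```

View pics/c6.png

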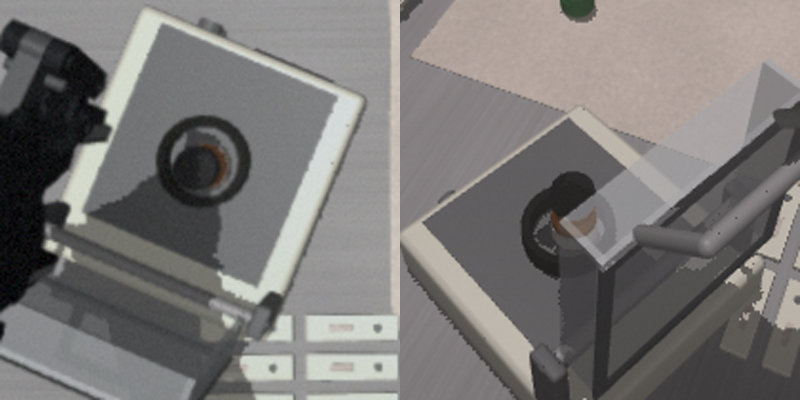

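Released: the vial stands upright in the cup, with its cap at top crop (200,167) and the ring centre at (203,161). Now back to the handle.

Emit:
{"api": "carry_out", "payload": {
  "increments": [
    [[0.1, -4, 0], [0, 0, 0]],
    [[0.2, -8, 0], [0, 0, 0]],
    [[0.2, -12, 0], [0, 0, 0]],
    [[0.2, -14.8, 0], [0, 0, 0]],
    [[0.2, -14.8, 0], [0, 0, 0]],
    [[0.2, -14.8, 0], [0, 0, 0]],
    [[0.2, -14.8, 3], [0, 0, 0]],
    [[0.2, -14.8, 3], [0, 0, 0]]
  ],
  "fingers": 4.5
}}

```text
clock: 15.95
position: [345.9, 180.5, 304.3]
eef_rot: [-0.0, 0.833, 0.553, -0.002]
force: [0.2, -1.3, -0.2]
gripper_width: 0.527
finger_force: 0.0
```

```bash
python3 - <<'E'
from h import *
s=manip.state();print(s['position'].round(1),s['gripper_width'],s['force'])
print(inc([346,182.5,260]))
E
```

```text
[345.9 180.5 304.3] 0.527323992146565 [ 0.18485373 -1.31223911 -0.17368299]
([0.2, -0.06, 4.43], [-0.1, 0.2, -0.1])
```

Emit:
{"api": "carry_out", "payload": {
  "increments": [
    [[0.1, 0, 2], [0, 0, 0]],
    [[0.1, 0, 4], [0, 0, 0]],
    [[0.1, 0, 4.3], [0, 0, 0]],
    [[0.1, 0, 4.3], [0, 0, 0]]
  ]
}}

```text
clock: 16.45
position: [347.4, 182.5, 263.8]
eef_rot: [0.0, 0.833, 0.553, 0.0]
force: [0.1, 0.1, -0.1]
gripper_width: 0.522
finger_force: 0.0
```

Emit:
{"api": "carry_out", "payload": {
  "increments": [
    [[0, 0, 0], [0, 0, 0]],
    [[0, 0, 0], [0, 0, 0]],
    [[0, 0, 0], [0, 0, 0]],
    [[0, 0, 0], [0, 0, 0]]
  ],
  "fingers": 0,
  "grip_force": 20
}}

```text
clock: 16.95
position: [346.7, 182.9, 263.8]
eef_rot: [-0.001, 0.833, 0.553, 0.001]
force: [-3.1, 0.6, 5.2]
gripper_width: 0.108
finger_force: 19.9
```

```bash
sed -i 's/H=np.array(.*\]); x/H=np.array([411.,154.]); x/' arc.py; python3 arc.py 1.5 1.4 1.3 1.2 1.1 1 .9 .8
```

```text
[346.7 182.9 263.8] 0.10787877175230791 [-3.05256752  0.61466416  5.22429792]
guard 1.59214298753088 rad 200.6259432814211 lat 1.7108867924816586
1.5 [-0.17, 1.88, -0.12]
1.4 [-0.17, 3.79, -0.55]
1.3 [-0.17, 5.74, -0.78]
1.2 [-0.17, 7.7, -0.81]
1.1 [-0.17, 9.65, -0.65]
1.0 [-0.17, 11.58, -0.29]
0.9 [-0.17, 13.46, 0.25]
0.8 [-0.18, 15.28, 0.98]
```

Emit:
{"api": "carry_out", "payload": {
  "increments": [
    [[0, 1.8, -0.4], [0, 0, 0]],
    [[0, 3.7, -0.8], [0, 0, 0]],
    [[0, 5.7, -1.1], [0, 0, 0]],
    [[0, 7.6, -1.1], [0, 0, 0]],
    [[0, 9.6, -1.0], [0, 0, 0]],
    [[0, 11.5, -0.6], [0, 0, 0]],
    [[0, 13.4, -0.1], [0, 0, 0]],
    [[0, 15.2, 0.6], [0, 0, 0]]
  ]
}}

```text
clock: 17.95
position: [487.6, 123.0, 256.1]
eef_rot: [-0.0, 0.833, 0.553, -0.0]
force: [-2.0, 1.5, -0.1]
gripper_width: 0.108
finger_force: 20.7
```

```bash
python3 arc.py .7 .6 .5 .4 .3 .2 .1 0
```

```text
[487.6 123.  256.1] 0.1077159302030172 [-1.95436058  1.54586335 -0.09189583]
guard 0.802305568479988 rad 198.1578741345256 lat 1.1191645616334671
0.7 [-0.11, 1.69, 1.12]
0.6 [-0.11, 3.33, 2.2]
0.5 [-0.11, 4.85, 3.43]
0.4 [-0.11, 6.24, 4.81]
0.3 [-0.11, 7.49, 6.33]
0.2 [-0.11, 8.58, 7.96]
0.1 [-0.11, 9.5, 9.68]
0.0 [-0.1, 10.24, 11.5]
```

Emit:
{"api": "carry_out", "payload": {
  "increments": [
    [[0, 1.7, 1.0], [0, 0, 0]],
    [[0, 3.3, 2.1], [0, 0, 0]],
    [[0, 4.9, 3.3], [0, 0, 0]],
    [[0, 6.3, 4.7], [0, 0, 0]],
    [[0, 7.5, 6.2], [0, 0, 0]],
    [[0, 8.6, 7.8], [0, 0, 0]],
    [[0, 9.5, 9.5], [0, 0, 0]],
    [[0, 9.5, 9.5], [0, 0, 0]]
  ]
}}

```text
clock: 18.95
position: [574.8, 86.1, 160.1]
eef_rot: [0.0, 0.833, 0.553, -0.001]
force: [1.3, -1.9, -2.4]
gripper_width: 0.104
finger_force: 21.3
```

```bash
python3 arc.py 0.05 0
```

```text
[574.8  86.1 160.1] 0.10390099995717841 [ 1.25673724 -1.89442849 -2.36919156]
guard 0.10462793040307672 rad 196.31061261721206 lat 0.9367136676060869
0.05 [-0.09, 0.42, 0.99]
0.0 [-0.09, 0.76, 1.91]
```

Emit:
{"api": "carry_out", "payload": {
  "increments": [
    [[0, 0.3, 0.7], [0, 0, 0]],
    [[0, 0.5, 1.3], [0, 0, 0]],
    [[0, 0.7, 1.9], [0, 0, 0]],
    [[0, 0.7, 2.1], [0, 0, 0]],
    [[0, 0.7, 2.1], [0, 0, 0]]
  ]
}}

```text
clock: 19.58
position: [581.8, 83.3, 141.3]
eef_rot: [0.001, 0.833, 0.553, 0.0]
force: [1.5, -5.2, -0.5]
gripper_width: 0.105
finger_force: 21.7
```

```bash
python3 arc.py 0
```

```text
[581.8  83.3 141.3] 0.10529485072525649 [ 1.50232817 -5.1829536  -0.45732952]
guard 0.0014123729642793181 rad 196.1165803420821 lat 1.0461834969910055
0.0 [-0.1, 0.01, 0.03]
```

Emit:
{"api": "carry_out", "payload": {
  "increments": [
    [[0, 0, 0.3], [0, 0, 0]],
    [[0, 0.1, 0.5], [0, 0, 0]],
    [[0, 0.1, 0.5], [0, 0, 0]],
    [[0, 0.1, 0.5], [0, 0, 0]]
  ]
}}

```text
clock: 20.08
position: [582.1, 83.3, 140.8]
eef_rot: [0.001, 0.833, 0.553, 0.002]
force: [-9.2, -5.3, 25.3]
gripper_width: 0.105
finger_force: 23.8
```

The guard is on its stop (25 N). I'll release and retreat.

Emit:
{"api": "carry_out", "payload": {
  "increments": [
    [[0, 0, -0.4], [0, 0, 0]],
    [[0, 0, -0.4], [0, 0, 0]],
    [[0, 0, -0.4], [0, 0, 0]],
    [[0, 0, -0.4], [0, 0, 0]]
  ],
  "fingers": 4
}}

```text
clock: 20.58
position: [581.6, 83.7, 139.4]
eef_rot: [-0.0, 0.833, 0.553, -0.0]
force: [0.1, -0.0, 0.3]
gripper_width: 0.468
finger_force: 0.0
```

Emit:
{"api": "carry_out", "payload": {
  "increments": [
    [[0, 0, -2], [0, 0, 0]],
    [[0, 0, -5], [0, 0, 0]],
    [[0, 0, -9], [0, 0, 0]],
    [[0, 0, -14], [0, 0, 0]],
    [[-5, 0, -18], [0, 0, 0]],
    [[-11, 0, -18], [0, 0, 0]],
    [[-17, 0, -18], [0, 0, 0]],
    [[-22, 0, -18], [0, 0, 0]]
  ]
}}

```text
clock: 21.58
position: [495.5, -120.9, 320.0]
eef_rot: [0.0, 0.833, 0.553, 0.0]
force: [1.0, -0.4, 0.6]
gripper_width: 0.466
finger_force: 0.0
```

```bash
python3 - <<'E'
from h import *
b=grab('side','s7.png'); a=grab('top','t7.png')
# expected handle at closed
x=np.array([-.922,.388]);y=np.array([.388,.922]);H=np.array([411,154]);c=H-185*x
print([ (proj(f,[[*(c+k*y),160] for k in(50,-50)])).round(1).tolist() for f in(a,b)])
o=np.hstack([cv2.resize(a['img'][200:380,120:300],(400,400),interpolation=cv2.INTER_CUBIC),cv2.resize(b['img'][225:435,220:430],(400,400),interpolation=cv2.INTER_CUBIC)]); cv2.imwrite('pics/c7.png',o[:,:,::-1])
E
```

```text
[[[191.5, 210.5], [257.7, 237.8]], [[228.9, 284.1], [290.9, 245.4]]]
```

View pics/c7.png

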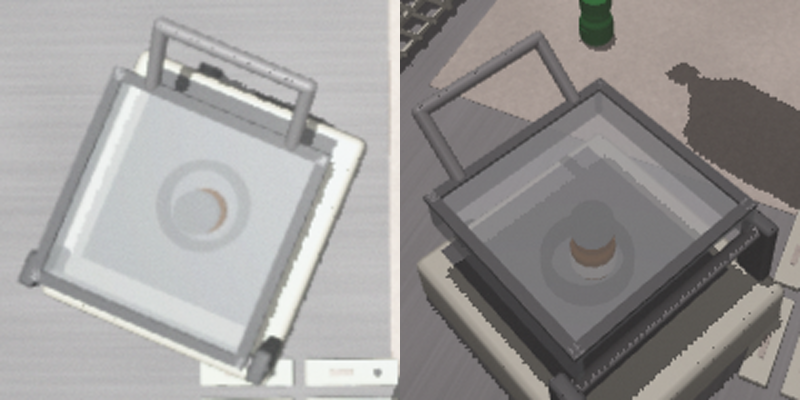

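The handle ends sit at top (190.6,210.3) and (260,238), against (191.5,210.5) and (257.7,237.8) expected when closed. The vial stands upright inside the cup. I'll hand in.

```bash
python3 -c "
from bench import manip
print(manip.job_done())"
```

```text
the job is handed in; nothing more can be done
None
```

I handed the job in at about 22 s on the robot's clock: the vial stands upright in the cup, the guard is closed on its stop, and I never touched the tall bottle or the wide jar; the hand-in call returned no verdict.

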